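Pack the last bottle and shut the heavy case lid

ROBOT

A 6-joint arm with a two-finger parallel gripper is mounted at the origin on the work surface. World frame = base frame: x ahead of the robot, y to its left, z up, the work surface at z = 0. Lengths are in m, angles in rad, forces in N, time in s.
With the tool pointing down it reaches from about 0.35 to 0.725 m from the base axis. Payload 4.3 kg.
Tool frame: the origin (TCP) lies on the centre line of the jaws, within the pads' length; the fingertips stand manip.tip_extent ahead of it and the grasp point (between the pads) lies 6 mm ahead of it (manip.tip_extent is the distance from the TCP to the fingertips, in m); x points along the fingers, y is the direction in which the jaws open and shut, and the axes are right-handed (so a half turn about x gives the same grasp; the last joint's range is limited). The gripper opens to 85 mm and grips with 20 to 120 N. Pads are 22 mm wide; open, the fingers measure 114 mm over their backs; the gripper's body (76 mm by 85 mm) begins 54 mm behind the grasp point. The pads swing forward as they close: fully open they stand 13 mm farther back than shut.
Start: joints at [1.093, 0.377, 0.081, 1.274, 0, 1.46], TCP at [0.207, 0.537, 0.256] pointing down, gripper open.
Joint ranges: [-2.72, 2.72], [-0.84, 1.66], [-1.02, 1.22], [-1.77, 2.12], [-1.37, 1.28], [-3.14, 3.14]. Speed limits (rad/s): [2.57, 2.57, 3.14, 3.14, 3.14, 3.14].

INTERFACE

Orientations are given as a 3x3 rotation matrix whose columns are the frame's x, y, z axes.
In Python, from station import manip gives the robot as it stands. The module is installed in compiled form; this text tells all that it offers.
- The arm moves only by the shell command python3 -m pendant 'ROWS' [FORCE]. ROWS is a JSON object of lists of equal length, an entry for each row: "travel": the shift along the world's x, y, z normalised to -1 to 1, where 1 is 0.15 m, a list of three; "roll": the turn about the world's z normalised to -1 to 1, where 1 is pi rad; "grip": the gripper command: -1 is shut, 1 is fully open, values between are in proportion. In form: {"travel": [[x, y, z], ...], "roll": [roll, ...], "grip": [grip, ...]}. A call has 1 to 20 rows; each row shifts and turns the pose as measured when the row begins; what a row does not reach is not made up. A row lasts 1/12 s, in which the tool goes at most 41.7 mm and 7.16 degrees, less where a joint would pass 70% of its speed; a pose out of reach is approached as far as the arm can. A call with a number of a shift or a turn outside -1 to 1 is refused whole. A call with a gripper value outside its range is refused whole. The fingers move at their own pace and stop on an object; FORCE is the grip in N (left out, the last holds). Time passes only in rows, so rows that do not move let the fingers close. It gives the time, the measured TCP pose, the force and the opening at its end, in the units of the state.
- manip.get_state(): the state, without advancing time (a new reading comes with each control period).
- manip.camera(name): name is "side" or "top" or "wrist"; returns the picture (420x560x3 uint8, red, green, blue); there is no depth.
- manip.calibration(name): a dict with "fx", "fy", "cx", "cy" (pixels), "rvec" (rotation vector, rad) and "tvec" (3), from world to camera coordinates, as OpenCV has them; the wrist camera has in their place "mount" (4x4, takes a point from camera to tool coordinates, whose origin is the TCP and whose axes are the tool frame's). Camera axes: x right, y down, z forward; pixel columns grow to the right and rows downward; lengths in m; the calibration is good to about 2 mm. A picture is of the moment at which its call begins: read the wrist's pose just before it. calibration takes no time and is no camera call.
- manip.close_job(): hands the job in, once; it reports no verdict.
The state is a dict: "t": time; "joint_positions": joint angles; "dq": joint speeds; "joint_efforts": joint torques, N m; "tool_pos": TCP position; "orientation": TCP orientation; "wrist_force": force on the tool from outside, world axes, zero at the start; "moment": the same for the moment, N m; "width": finger opening in m.
Only numpy, scipy, OpenCV 4.12 (cv2) and the standard library are available. Lean on these libraries where they do the work, as an engineer would, in place of code of your own. Each camera call takes 0.05 s, during which the arm holds its last target. There are 200 camera calls.

TASK

Stand the loose amber bottle upright in the empty cell of the plywood case, the one with the yellow pad, and let go of it. Then push the heavy green lid down slowly, without letting it slam, and press near its free edge, past the catch and against the rubber seal, until it is fully shut and stays so; never push on the lid with more than 35 N (about 3.5 kg). Leave the packed bottles, tape roll, cap jar and label stack where they are.

Things in the scene. Friction and masses are not known exactly. Their poses are not given: they have to be found in the camera images.
- bottle_mid (a point): Centre, half-way up, of the loose bottle: amber glass with a white label, 0.2 kg, 112 mm tall, standing on the table. Body 52 mm across up to 58 mm above its base, shoulder tapering to a neck 24 mm across at 74 mm, black cap 29 mm across from 88 to 112 mm above the base. This point is 56 mm above its base. Axes: z up along the bottle.
- pad: Thin yellow disc, 60 mm across, on the floor of the one empty cell, 8 mm above the table; origin at its centre, at floor height. The empty cell may be any of the three in the row next to the catch. It is 68 x 68 mm between 55 mm high card partitions; the case's 6 mm plywood walls rise to 128 mm above the table.
- case: Fixed plywood case, 232 (x) x 160 (y) x 128 (z) mm, two rows of three cells, pitch 72 mm. Origin: centre of its underside, on the table. x runs along the hinge, y from catch side to hinge side. A sprung ball catch sits half-way along its -y wall, reaching 46 mm beyond it, 127 mm high; a sprung black seal strip, 6 x 206 mm, lies on top of that wall, 5 mm proud.
- lid_hinge (a point): Middle of the lid's hinge line, which runs along the case's x axis on top of its +y wall (case frame: 0, 80, 128.5 mm). The lid: green with aluminium edges, 240 mm along the hinge, 172 mm from hinge to free edge, 16 mm thick, about 0.9 kg. The hinge line lies on the lid's lower (inner) face.
- lid_edge (a point): Middle of the lid's free edge on its upper (outer) face, 172 mm from the hinge line and 16 mm from the inner face; moves with the lid. When open, the outer face looks to the case's +y side. Forces stated for the lid are for a push square to this face 15 mm in from the edge; lowering takes 6 to 13 N there, more nearer the hinge.
- lid (a joint): Lid angle, rad: 0 fully shut, 1.57 upright; starts at 1.4 to 1.6, stops at 1.75. The stiff damped hinge holds it wherever it is left. The catch starts at about 0.05 and takes up to 20 N; below 0.03 a rubber seal adds a rising force, so that 18 to 23 N bring the lid fully down, onto a hard stop (force then climbs at once). Friction and catch then keep it shut. Forces: see lid_edge.
- packed_a: A bottle like the loose one, already packed in a cell of the same row as the pad; origin at the centre of its base.
- packed_b: Another packed bottle, like packed_a, in that row.
- tape: Bystander: roll of brown tape, 90 mm across, 48 mm high, lying flat; origin at the centre of its underside.
- capjar: Bystander: glass jar with a white cap, 68 mm across, 85 mm tall; origin at the centre of its underside.
- labels: Bystander: stack of paper labels 80 x 110 x 30 mm; origin at the centre of its underside.
Things that resemble listed ones, but are neither listed nor needed, are in the scene too. What is shaped like the part that bears bottle_mid but blue or red is not meant.

How it is judged:
On the way, in this order (a step that is already met when the one before it is completed fails the run):
1. the loose bottle stands upright on the floor of the empty cell, let go, with the lid still open (above 0.9 rad) (horizontal distance between bottle_mid and pad below 0.02 m and height (world z) of bottle_mid below 0.069 m and angle between bottle_mid's own z axis and vertical below 0.15 rad and contact force between the fingers and bottle below 0.1 N and value of joint lid above 0.9 rad), for 0.2 s.
2. the lid is fully shut, pressed past the catch and down on its seal (below 0.009 rad) (value of joint lid below 0.009 rad), for 0.1 s.
At the end, for the whole second after the job is handed in: The lid is fully shut (below 0.009 rad, 1.5 mm at its free edge); the loose bottle stands in the cell with the yellow pad, within 20 mm of the pad's centre, on the cell floor and within 0.15 rad of upright; the two packed bottles are within 20 mm of where they began (value of joint lid below 0.009 rad and horizontal distance between bottle_mid and pad below 0.02 m and height (world z) of bottle_mid below 0.069 m and angle between bottle_mid's own z axis and vertical below 0.15 rad and distance of each of packed_a, packed_b from where it was at the start of the episode below 0.02 m); the robot touches nothing.
It fails at once if the lid slams: it swings shut faster than 0.8 rad/s within the last 0.4 rad (value of joint lid below 0.4 rad and velocity of joint lid below -0.8 rad/s).
It fails at once if the robot pushes on the lid with more than 35 N (contact force between any of the fingers, the arm and lid above 35 N).
It fails at once if the tape roll, cap jar or label stack is moved more than 30 mm (distance of any of tape, capjar, labels from where it was at the start of the episode above 0.03 m).
It also fails if it takes over 72 s, if anything falls off the work surface, if the arm or the gripper's body presses on something with over 40 N, if the wrist force passes 120 N, or if a joint passes its speed limit or range.

## Working session

There is one attempt and no reset: what is moved stays moved. The work goes in short steps, Python scripts to look and compute and a shell command to move; the robot and the scene stay as the last step left them, time stands still between calls to the robot, and variables do not carry over. Pictures are saved under pics/ and viewed, about 8 in all and at most 12, crops included, and the job is handed in when it is done.

```bash
mkdir -p pics
cat > h.py <<'E'
import numpy as np,cv2
from station import manip
def cam(n):
    c=manip.calibration(n);K=np.array([[c['fx'],0,c['cx']],[0,c['fy'],c['cy']],[0,0,1]])
    if 'rvec' in c:
        R=cv2.Rodrigues(np.array(c['rvec'],float))[0];t=np.array(c['tvec'],float).ravel()
    else:
        s=manip.get_state();T=np.eye(4);T[:3,:3]=s['orientation'];T[:3,3]=s['tool_pos']
        M=np.linalg.inv(T@np.array(c['mount']));R,t=M[:3,:3],M[:3,3]
    return K,R,t
def proj(C,P):
    K,R,t=C;p=(np.atleast_2d(P)@R.T+t)@K.T;return p[:,:2]/p[:,2:]
def ray(C,uv):
    K,R,t=C;d=R.T@np.linalg.inv(K)@np.array([uv[0],uv[1],1.]);return -R.T@t,d
def at_z(C,uv,z):
    o,d=ray(C,uv);return o+d*(z-o[2])/d[2]
E
python3 - <<'E'
from h import *
print(manip.get_state(),manip.tip_extent)
for n in('top','side'):
    cv2.imwrite(f'pics/{n}0.png',manip.camera(n)[:,:,::-1]);C=cam(n);print(n,manip.calibration(n),ray(C,(280,210)))
E
```

```text
{'t': 0.0, 'joint_positions': array([1.09272171e+00, 3.78098744e-01, 7.96428715e-02, 1.27441753e+00,
       2.50960873e-05, 1.46048147e+00]), 'dq': array([-7.64080670e-04, -1.32328875e-03,  1.97215917e-03,  2.16785835e-03,
       -4.05400715e-05,  1.98449221e-04]), 'joint_efforts': array([ 1.15405961e-03, -4.63599980e+01,  2.69878060e+01,  2.07346422e-02,
       -1.56102415e-04,  1.80149570e-06]), 'tool_pos': array([0.20644302, 0.53601412, 0.25534704]), 'orientation': array([[-9.77884531e-04,  3.59524910e-01,  9.33134976e-01],
       [-1.83265462e-03,  9.33133210e-01, -3.59526151e-01],
       [-9.99997843e-01, -2.06168919e-03, -2.53611545e-04]]), 'wrist_force': array([-0.77216425, -0.33702254, -0.5012234 ]), 'moment': array([-0.02705938,  0.00451359,  0.00786442]), 'width': 0.08564698618480107} 0.025
top {'fx': 491.8586702919445, 'fy': 491.8586702919445, 'cx': 280.46351027813444, 'cy': 213.68754535757353, 'rvec': array([ 2.12877321, -2.10168027,  0.21769418]), 'tvec': array([-0.07875976,  0.54143607,  1.14142944])} (array([ 0.30084791, -0.07111329,  1.22745701]), array([ 2.09169435e-01,  4.49428898e-04, -9.77908503e-01]))
side {'fx': 455.67836836430337, 'fy': 455.67836836430337, 'cx': 275.18856073884723, 'cy': 200.75809186217802, 'rvec': array([ 2.80807754, -0.22219818,  0.04798398]), 'tvec': array([-0.55747035,  0.0747761 ,  1.20019184])} (array([ 0.49159162, -0.39649939,  1.16531156]), array([ 0.06563125,  0.29436457, -0.95371111]))
```

View pics/top0.png

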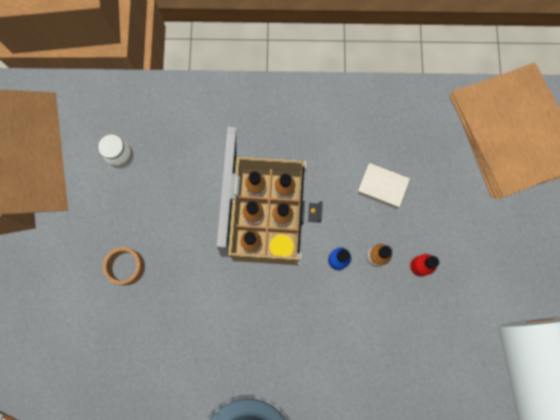

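View pics/side0.png

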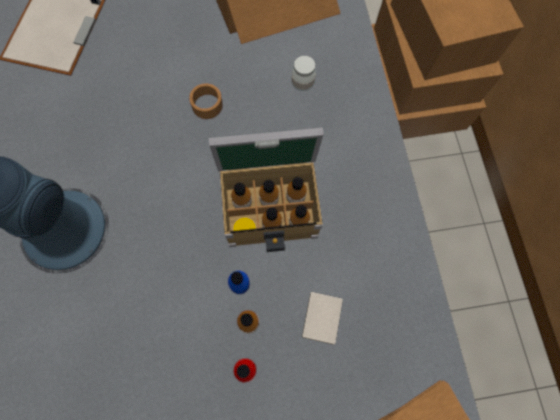

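The top view shows the case with its hinge side at column ~232, the pad at (282,245), the catch at (315,212), and the amber bottle's cap at (384,252) between the blue and red bottles. The side view shows the pad at (245,228) and the amber bottle at (248,321). Next I'll measure these more finely.

Run:
```python
from h import *
I={n:cv2.imread(f'pics/{n}0.png') for n in('top','side')}
box={'top':(220,120,450,280),'side':(200,120,340,390)}
for n in I:
    C=cam(n);x0,y0,x1,y1=box[n];im=I[n][y0:y1,x0:x1];hsv=cv2.cvtColor(im,cv2.COLOR_BGR2HSV)
    for nm,m,z,lo in(('black',(im.max(2)<45),.12,25),('yellow',(hsv[...,0]>22)&(hsv[...,0]<33)&(hsv[...,1]>180)&(hsv[...,2]>150),.008,60)):
        k,l,st,ce=cv2.connectedComponentsWithStats(m.astype('uint8'))
        for i in range(1,k):
            if st[i,4]>=lo:
                uv=ce[i]+[x0,y0];print(n,nm,uv.round(1),st[i,2:],'z.120',at_z(C,uv,.12).round(4)[:2],'z.112',at_z(C,uv,.112).round(4)[:2],'z.0085',at_z(C,uv,.0085).round(4)[:2])
a=cv2.resize(I['top'][115:285,200:450],None,fx=3.2,fy=3.2,interpolation=cv2.INTER_CUBIC)
cv2.imwrite('pics/topc.png',a)
```

```text
top black [254.5 177.6] [10 12 95] z.120 [ 0.6142 -0.01  ] z.112 [ 0.6164 -0.0096] z.0085 [ 0.6457 -0.0039]
top black [285.2 179.9] [10 13 96] z.120 [ 0.6096 -0.0819] z.112 [ 0.6118 -0.0819] z.0085 [ 0.6407 -0.0829]
top black [252.2 207.4] [10 12 95] z.120 [ 0.543  -0.0065] z.112 [ 0.5447 -0.006 ] z.0085 [0.5674 0.    ]
top black [283.  209.3] [ 9 12 93] z.120 [ 0.5394 -0.0776] z.112 [ 0.5411 -0.0776] z.0085 [ 0.5634 -0.0782]
top black [249.7 238.1] [10 11 88] z.120 [ 0.4714 -0.0024] z.112 [ 0.4726 -0.0019] z.0085 [0.4886 0.0045]
top black [384.9 252. ] [11 11 96] z.120 [ 0.4436 -0.3093] z.112 [ 0.4446 -0.311 ] z.0085 [ 0.4579 -0.3333]
top black [343.  255.4] [11 10 86] z.120 [ 0.4347 -0.2143] z.112 [ 0.4357 -0.2154] z.0085 [ 0.4482 -0.2288]
top black [431.5 262.1] [ 12  11 100] z.120 [ 0.4221 -0.4138] z.112 [ 0.423  -0.4163] z.0085 [ 0.4343 -0.4483]
top yellow [281.2 245.4] [ 23  21 386] z.120 [ 0.4557 -0.0744] z.112 [ 0.4568 -0.0745] z.0085 [ 0.4713 -0.0748]
side black [266.2 154.2] [  99   30 1894] z.120 [0.5531 0.0764] z.112 [0.5536 0.08  ] z.0085 [0.5596 0.1269]
side black [297.
[... 719 characters left out ...]
69 -0.1117] z.0085 [ 0.5414 -0.0837]
side black [273.3 235.6] [20  7 87] z.120 [ 0.5376 -0.1338] z.112 [ 0.538  -0.1318] z.0085 [ 0.5425 -0.1058]
side black [275.5 249. ] [17  3 34] z.120 [ 0.5376 -0.1666] z.112 [ 0.5379 -0.1649] z.0085 [ 0.5425 -0.1421]
side black [236.5 278. ] [10 11 97] z.120 [ 0.4386 -0.2194] z.112 [ 0.4382 -0.218 ] z.0085 [ 0.433  -0.2005]
side black [246.1 319.6] [ 11  12 108] z.120 [ 0.4477 -0.3144] z.112 [ 0.4474 -0.3137] z.0085 [ 0.443  -0.3056]
side black [242.8 370.9] [ 11  13 106] z.120 [ 0.4258 -0.4191] z.112 [ 0.4253 -0.4193] z.0085 [ 0.4188 -0.4215]
side yellow [243.6 223.7] [ 23  13 213] z.120 [ 0.4725 -0.0941] z.112 [ 0.4723 -0.0918] z.0085 [ 0.4704 -0.0618]
```

View pics/topc.png

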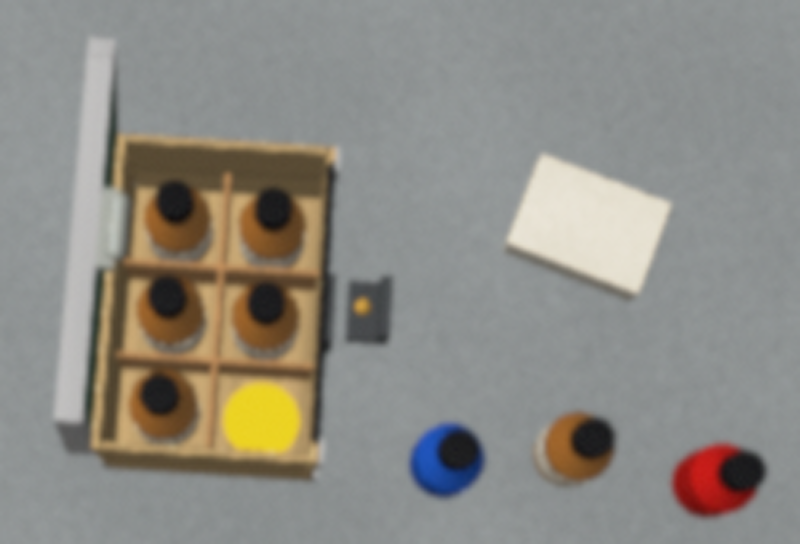

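```bash
python3 -m pendant '{"travel":[[0,0,0.267],[0,0,0.267],[0.03,-0.1,0.267],[0.073,-0.257,0],[0.073,-0.257,0],[0.073,-0.257,0],[0.073,-0.257,0],[0.073,-0.257,0],[0.073,-0.257,0],[0.073,-0.257,0],[0.073,-0.257,0],[0.073,-0.257,0],[0.073,-0.257,0],[0.073,-0.257,0],[0.073,-0.257,0],[0.073,-0.257,0],[0.073,-0.257,0],[0.073,-0.257,0],[0.073,-0.257,0],[0.073,-0.257,0]],"roll":[0,0,0,0,0,-0.01,-0.01,-0.01,-0.01,-0.01,-0.01,-0.01,-0.01,-0.01,-0.01,-0.01,-0.01,-0.01,-0.01,-0.01],"grip":[1,1,1,1,1,1,1,1,1,1,1,1,1,1,1,1,1,1,1,1]}' 30
```

```text
t: 1.77
tool_pos: [0.3889, -0.1629, 0.3677]
orientation: [[-0.015, 0.749, 0.662], [-0.011, 0.662, -0.749], [-1.0, -0.019, -0.002]]
wrist_force: [1.4, 0.2, 0.5]
width: 0.0851
```

```bash
python3 -m pendant '{"travel":[[0.076,-0.2,-0.16],[0.076,-0.2,-0.16],[0.076,-0.2,-0.16],[0.076,-0.2,-0.16],[0.076,-0.2,-0.16],[0,0,-0.1],[0,0,0],[0,0,0]],"roll":[0,0,0,0,0,0,0,0],"grip":[1,1,1,1,1,1,1,1]}'
python3 - <<'E'
from h import *
s=manip.get_state();print(s['tool_pos'],s['wrist_force'])
C=cam('wrist');im=manip.camera('wrist')[:,:,::-1].copy()
print(proj(C,[[.446,-.3125,.112],[.446,-.3125,0.074]]))
cv2.imwrite('pics/w1.png',im)
E
```

```text
t: 2.43
tool_pos: [0.4457, -0.3277, 0.2237]
orientation: [[-0.016, 0.759, 0.651], [-0.01, 0.651, -0.759], [-1.0, -0.019, -0.003]]
wrist_force: [-0.2, -1.3, 1.2]
width: 0.0851
[ 0.44567356 -0.32769771  0.22370882] [-0.15130815 -1.26486728  1.18428283]
[[299.45017395 203.03220272]
 [298.19172987 191.08477199]]
```

View pics/w1.png

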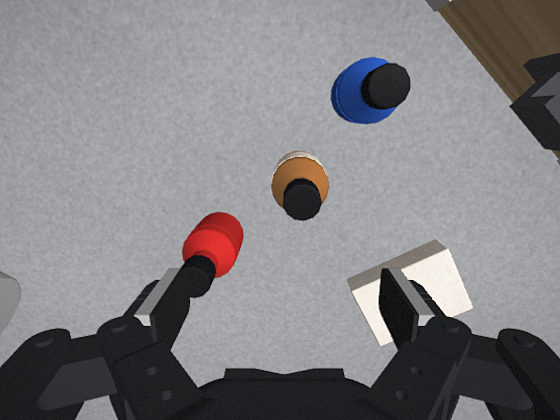

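The wrist view puts the amber cap top at (302,199), against a prediction of (299,203). That agrees to within 1–2 mm.

```bash
python3 - <<'E'
from h import *
C=cam('wrist');print(at_z(C,(302,200),.112))
E
python3 -m pendant '{"travel":[[0,0.095,0],[0,0,-0.15],[0,0,-0.2],[0,0,-0.15],[0,0,0]],"roll":[0,0,0,0,0],"grip":[1,1,1,1,1]}'
```

```text
[ 0.44560535 -0.30893795  0.112     ]
t: 2.9
tool_pos: [0.4489, -0.3084, 0.1568]
orientation: [[-0.004, 0.755, 0.655], [-0.018, 0.655, -0.755], [-1.0, -0.015, 0.011]]
wrist_force: [-1.0, -0.3, -1.2]
width: 0.0856
```

```bash
python3 -m pendant '{"travel":[[-0.02,-0.01,-0.12],[0,0,-0.12],[0,0,-0.1],[0,0,0],[0,0,0],[0,0,0],[0,0,0],[0,0,0],[0,0,0],[0,0,0],[0,0,0]],"roll":[0,0,0,0,0,0,0,0,0,0,0],"grip":[1,1,1,1,-1,-1,-1,-1,-1,-1,-1]}' 30
```

```text
t: 3.82
tool_pos: [0.4531, -0.3079, 0.1238]
orientation: [[0.014, 0.75, 0.661], [-0.032, 0.661, -0.749], [-0.999, -0.011, 0.033]]
wrist_force: [-0.6, 0.4, -1.9]
width: 0.0277
```

```bash
python3 -m pendant '{"travel":[[0,0,0],[0,0,0],[0,0,0]],"roll":[0,0,0],"grip":[0,0.4,0.4]}'; python3 -m pendant '{"travel":[[-0.02,0,-0.09],[-0.01,0,-0.05],[0,0,0]],"roll":[0,0,0],"grip":[0.4,0.4,0.4]}'
```

```text
t: 4.07
tool_pos: [0.4531, -0.308, 0.1239]
orientation: [[0.014, 0.75, 0.661], [-0.032, 0.661, -0.75], [-0.999, -0.011, 0.033]]
wrist_force: [-0.1, 0.3, 0.1]
width: 0.0596
t: 4.32
tool_pos: [0.4495, -0.3088, 0.1031]
orientation: [[0.016, 0.75, 0.661], [-0.033, 0.661, -0.75], [-0.999, -0.01, 0.035]]
wrist_force: [0.2, 0.3, -0.6]
width: 0.06
```

```bash
python3 -m pendant '{"travel":[[0,0,0.02],[0,0,0],[0,0,0],[0,0,0],[0,0,0],[0,0,0]],"roll":[0,0,0,0,0,0],"grip":[-1,-1,-1,-1,-1,-1]}' 40; python3 -m pendant '{"travel":[[0,0,0.1],[0,0,0.2],[0,0,0.2],[0,0,0.2],[0,0,0.2],[0,0,0.1],[0,0,0]],"roll":[0,0,0,0,0,0,0],"grip":[-1,-1,-1,-1,-1,-1,-1]}'
```

```text
t: 4.82
tool_pos: [0.4491, -0.3084, 0.1065]
orientation: [[0.015, 0.75, 0.661], [-0.032, 0.661, -0.75], [-0.999, -0.01, 0.034]]
wrist_force: [0.6, 0.0, -2.3]
width: 0.0277
t: 5.4
tool_pos: [0.4448, -0.3041, 0.2589]
orientation: [[0.007, 0.75, 0.661], [-0.024, 0.661, -0.75], [-1.0, -0.011, 0.022]]
wrist_force: [0.2, 0.1, -1.8]
width: 0.028
```

```bash
python3 -m pendant '{"travel":[[0.025,0.219,0],[0.025,0.219,0],[0.025,0.219,0],[0.025,0.219,0],[0.025,0.219,0],[0.025,0.219,0],[0.025,0.219,0],[0,0,0],[0,0,0]],"roll":[0,0,0,0,0,0,0,0,0],"grip":[-1,-1,-1,-1,-1,-1,-1,-1,-1]}'
python3 - <<'E'
from h import *
s=manip.get_state();print(s['tool_pos'],s['wrist_force'])
ims=[]
for n in('wrist','side'):
    C=cam(n);im=manip.camera(n)[:,:,::-1].copy()
    p=proj(C,[[.4707,-.0745,.008]])[0];print(n,p)
    if n=='wrist': cv2.circle(im,tuple(int(v) for v in p),4,(255,0,255),1)
    else: im=cv2.resize(im[120:260,180:340],(480,420),interpolation=cv2.INTER_CUBIC)
    ims.append(im)
cv2.imwrite('pics/w2.png',cv2.resize(np.hstack(ims),(800,323)))
E
```

```text
t: 6.15
tool_pos: [0.468, -0.0653, 0.2497]
orientation: [[0.0, 0.753, 0.658], [-0.022, 0.658, -0.752], [-1.0, -0.014, 0.017]]
wrist_force: [0.9, -0.8, -2.5]
width: 0.028
[ 0.4680492  -0.06530857  0.24966715] [ 0.85776682 -0.78807873 -2.52920849]
wrist [282.48418692 185.32363106]
side [244.39319506 228.33207634]
```

View pics/w2.png

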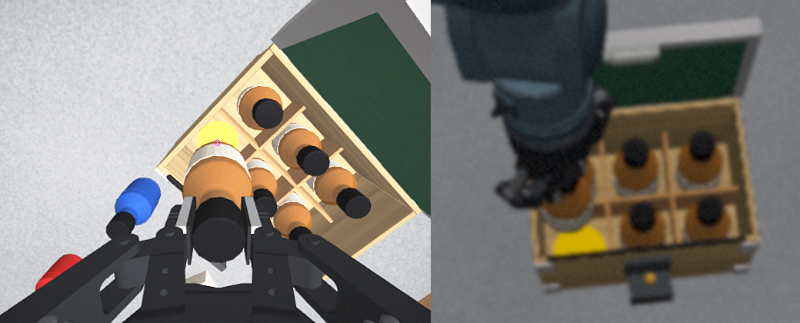

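```bash
python3 -m pendant '{"travel":[[0.02,-0.06,0],[0,0,0],[0,0,0]],"roll":[0,0,0],"grip":[-1,-1,-1]}';python3 -m pendant '{"travel":[[0,0,-0.1],[0,0,-0.1],[0,0,-0.1],[0,0,-0.1],[0,0,0]],"roll":[0,0,0,0,0],"grip":[-1,-1,-1,-1,-1]}'
```

```text
t: 6.5
tool_pos: [0.471, -0.0791, 0.2488]
orientation: [[-0.001, 0.757, 0.654], [-0.023, 0.653, -0.757], [-1.0, -0.016, 0.016]]
wrist_force: [-0.2, 0.4, -3.2]
width: 0.0281
t: 6.92
tool_pos: [0.4737, -0.0828, 0.1887]
orientation: [[0.007, 0.763, 0.646], [-0.017, 0.646, -0.763], [-1.0, -0.006, 0.018]]
wrist_force: [0.3, 1.9, -3.3]
width: 0.0278
```

```bash
python3 -m pendant '{"travel":[[-0.015,0.045,0],[0,0,0],[0,0,0]],"roll":[0,0,0],"grip":[-1,-1,-1]}'
```

```text
t: 7.17
tool_pos: [0.471, -0.0778, 0.1895]
orientation: [[0.006, 0.765, 0.644], [-0.019, 0.644, -0.765], [-1.0, -0.008, 0.019]]
wrist_force: [0.1, -0.0, -1.7]
width: 0.0276
```

```bash
python3 -m pendant '{"travel":[[-0.005,0.015,-0.07],[-0.005,0.015,-0.07],[-0.005,0.015,-0.07],[0,0.01,-0.07],[0,0,0]],"roll":[0,0,0,0,0],"grip":[-1,-1,-1,-1,-1]}'
```

```text
t: 7.58
tool_pos: [0.4728, -0.0721, 0.152]
orientation: [[0.016, 0.766, 0.642], [-0.026, 0.643, -0.766], [-1.0, -0.004, 0.03]]
wrist_force: [-0.7, -0.0, -2.9]
width: 0.0282
```

```bash
python3 -m pendant '{"travel":[[-0.01,-0.01,-0.06],[-0.01,0,-0.06],[0,0,-0.06],[0,0,-0.05],[0,0,0]],"roll":[0,0,0,0,0],"grip":[-1,-1,-1,-1,-1]}'
```

```text
t: 8.0
tool_pos: [0.4718, -0.0752, 0.1177]
orientation: [[0.021, 0.767, 0.642], [-0.029, 0.642, -0.766], [-0.999, -0.002, 0.036]]
wrist_force: [-0.0, 0.3, -2.3]
width: 0.0276
```

```bash
python3 -m pendant '{"travel":[[0,0,-0.02],[0,0,-0.015],[0,0,0]],"roll":[0,0,0],"grip":[-1,-1,-1]}'; python3 -m pendant '{"travel":[[0,0,0],[0,0,0],[0,0,0]],"roll":[0,0,0],"grip":[-0.25,-0.2,-0.15]}'
```

```text
t: 8.25
tool_pos: [0.4734, -0.0767, 0.1146]
orientation: [[0.025, 0.767, 0.641], [-0.033, 0.642, -0.766], [-0.999, -0.002, 0.041]]
wrist_force: [0.1, 0.7, -1.3]
width: 0.0279
t: 8.5
tool_pos: [0.4751, -0.0773, 0.1159]
orientation: [[0.028, 0.767, 0.641], [-0.034, 0.642, -0.766], [-0.999, 0.0, 0.044]]
wrist_force: [0.7, -0.3, 0.5]
width: 0.036
```

```bash
python3 -m pendant '{"travel":[[0,0,0.06],[0,0,0.1],[0,0,0.15],[0,0,0.2],[0,0,0.2],[0,0,0.2],[0,0,0.2],[0,0,0.2],[0,0,0.2],[0,0,0.2],[0,0,0]],"roll":[0,0,0,0,0,0,0,0,0,0,0],"grip":[-0.15,-0.15,-0.15,-0.15,-0.15,-0.15,-0.15,-1,-1,-1,-1]}'
python3 - <<'E'
from h import *
C=cam('wrist');w=manip.camera('wrist')[:,:,::-1]
im=manip.camera('side')[:,:,::-1];t=manip.camera('top')[:,:,::-1]
cv2.imwrite('pics/top3.png',t);cv2.imwrite('pics/side3.png',im)
print(proj(C,[[.4707,-.0745,.12]]))
a=cv2.resize(im[120:260,180:340],(480,420),interpolation=cv2.INTER_CUBIC)
cv2.imwrite('pics/w3.png',cv2.resize(np.hstack([w,a]),(800,323)))
E
```

```text
t: 9.42
tool_pos: [0.4689, -0.0749, 0.3891]
orientation: [[0.027, 0.767, 0.642], [-0.033, 0.642, -0.766], [-0.999, -0.0, 0.042]]
wrist_force: [-0.2, 0.9, 1.2]
width: -0.0001
[[284.45384166 168.05941392]]
```

View pics/w3.png

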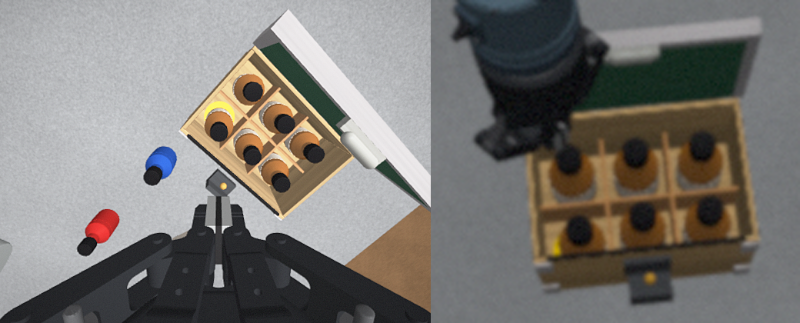

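```bash
cat >> h.py <<'E'
ex=np.array([.9986,-.052,0]);ey=np.array([.052,.9986,0]);ez=np.array([0,0,1.])
H=np.array([.5474,.0379,.1285])
def lidp(th,r,x=0,o=.016): return H+x*ex+r*(-np.cos(th)*ey+np.sin(th)*ez)+o*(np.sin(th)*ey+np.cos(th)*ez)
E
python3 - <<'E'
from h import *
C=cam('top');S=cam('side')
for th in(1.4,1.45,1.5,1.55,1.6): print(th,[proj(C,lidp(th,.172,x)).round(1)[0] for x in(-.12,.12)],proj(C,lidp(th,.172,.12,0)).round(1)[0],'side',[proj(S,lidp(th,.172,x,0)).round(1)[0] for x in(-.12,.12)],lidp(th,.157).round(4))
E
```

```text
1.4 [array([226.1, 246.5]), array([236.5, 127.4])] [244.5 128.4] side [array([209.4, 153.8]), array([323.6, 143. ])] [0.5468 0.027  0.2859]
1.45 [array([221.5, 246.2]), array([232.2, 127. ])] [240.2 127.9] side [array([209. , 149.9]), array([323.1, 139.1])] [0.5472 0.0349 0.2863]
1.5 [array([217. , 245.9]), array([227.9, 126.7])] [235.9 127.4] side [array([208.7, 146. ]), array([322.6, 135.3])] [0.5477 0.0427 0.2862]
1.55 [array([212.5, 245.6]), array([223.6, 126.5])] [231.6 127.1] side [array([208.5, 142.2]), array([322. , 131.6])] [0.5481 0.0506 0.2858]
1.6 [array([208. , 245.4]), array([219.3, 126.4])] [227.3 126.8] side [array([208.2, 138.5]), array([321.5, 128. ])] [0.5485 0.0584 0.285 ]
```

The wrist view shows the placed bottle upright, with its cap at the predicted spot on the pad. The lid edge in the top view fits an angle of about 1.50 rad. Next I'll move behind the lid with the fingers shut.

```bash
python3 -m pendant '{"travel":[[0.09,0.178,0],[0.09,0.178,0],[0.09,0.178,0],[0.09,0.178,0],[0.09,0.178,0],[0.09,0.178,0],[0,0.05,0],[0,0,0],[0,0,0]],"roll":[-0.034,-0.034,-0.034,-0.034,-0.034,-0.034,-0.034,0,0],"grip":[-1,-1,-1,-1,-1,-1,-1,-1,-1]}'
```

```text
t: 10.32
tool_pos: [0.5444, 0.1004, 0.3664]
orientation: [[-0.037, 0.996, -0.087], [-0.03, -0.088, -0.996], [-0.999, -0.035, 0.033]]
wrist_force: [-0.4, -0.2, 0.6]
width: 0.0001
```

```bash
python3 -m pendant '{"travel":[[0.02,0,-0.13],[0,0,-0.13],[0,0,-0.11],[0,0,0]],"roll":[0,0,0,0],"grip":[-1,-1,-1,-1]}'
```

```text
t: 10.65
tool_pos: [0.5451, 0.0971, 0.3065]
orientation: [[-0.041, 0.996, -0.079], [-0.032, -0.08, -0.996], [-0.999, -0.039, 0.035]]
wrist_force: [-0.3, -0.8, -0.3]
width: -0.0003
```

```bash
python3 -m pendant '{"travel":[[0.01,-0.08,0.01],[0,-0.08,0.01],[0,-0.06,0],[0,-0.04,0],[0,-0.04,0],[0,-0.04,0],[0,-0.04,0]],"roll":[0,0,0,0,0,0,0],"grip":[-1,-1,-1,-1,-1,-1,-1]}'
python3 - <<'E'
from h import *
for th in np.arange(1.5,-.01,-.1):
    p=lidp(th,.157)+[0,.011,.025];print(round(th,2),p.round(4))
E
```

```text
t: 11.23
tool_pos: [0.5442, 0.045, 0.3108]
orientation: [[-0.044, 0.996, -0.074], [0.005, -0.073, -0.997], [-0.999, -0.044, -0.002]]
wrist_force: [0.4, 12.7, -5.4]
width: 0.0004
1.5 [0.5477 0.0537 0.3112]
1.4 [0.5468 0.038  0.3109]
1.3 [0.546  0.0224 0.3091]
1.2 [0.5452 0.007  0.3056]
1.1 [ 0.5444 -0.008   0.3007]
1.0 [ 0.5437 -0.0224  0.2943]
0.9 [ 0.543  -0.036   0.2864]
0.8 [ 0.5423 -0.0489  0.2773]
0.7 [ 0.5417 -0.0607  0.2669]
0.6 [ 0.5411 -0.0715  0.2554]
0.5 [ 0.5406 -0.081   0.2428]
0.4 [ 0.5402 -0.0893  0.2294]
0.3 [ 0.5398 -0.0962  0.2152]
0.2 [ 0.5396 -0.1016  0.2004]
0.1 [ 0.5394 -0.1055  0.1851]
-0.0 [ 0.5392 -0.1079  0.1695]
```

```bash
python3 -m pendant '{"travel":[[0.005,-0.037,0],[0,-0.037,-0.003],[0,-0.037,-0.005],[0,-0.037,-0.007],[0,-0.037,-0.008],[0,-0.037,-0.01],[0,-0.037,-0.01],[0,-0.037,-0.012]],"roll":[0,0,0,0,0,0,0,0],"grip":[-1,-1,-1,-1,-1,-1,-1,-1]}'
```

```text
t: 11.9
tool_pos: [0.5431, 0.0258, 0.3098]
orientation: [[-0.038, 0.997, -0.06], [0.087, -0.057, -0.995], [-0.995, -0.044, -0.085]]
wrist_force: [-1.7, 12.1, 3.9]
width: -0.0002
```

```bash
python3 -m pendant '{"travel":[[0.01,-0.06,-0.01],[0,-0.07,-0.012],[0,-0.07,-0.015],[0,-0.07,-0.02]],"roll":[0,0,0,0],"grip":[-1,-1,-1,-1]}'
```

```text
t: 12.23
tool_pos: [0.5417, -0.0, 0.3045]
orientation: [[-0.039, 0.998, -0.052], [0.131, -0.046, -0.99], [-0.991, -0.045, -0.129]]
wrist_force: [-0.8, 13.2, 1.9]
width: -0.0002
```

```bash
python3 -m pendant '{"travel":[[0.01,-0.085,-0.035],[0,-0.085,-0.04],[0,-0.085,-0.045],[0,-0.085,-0.05]],"roll":[0,0,0,0],"grip":[-1,-1,-1,-1]}'
python3 - <<'E'
from h import *
t=manip.camera('top')[:,:,::-1];s=manip.camera('side')[:,:,::-1]
cv2.imwrite('pics/l1.png',cv2.resize(np.hstack([t[90:300,180:380],s[90:300,170:370]]),(800,420),interpolation=cv2.INTER_CUBIC))
E
```

```text
t: 12.57
tool_pos: [0.5398, -0.0392, 0.2867]
orientation: [[-0.035, 0.998, -0.045], [0.169, -0.038, -0.985], [-0.985, -0.042, -0.167]]
wrist_force: [-1.5, 13.2, 3.4]
width: 0.0004
```

View pics/l1.png

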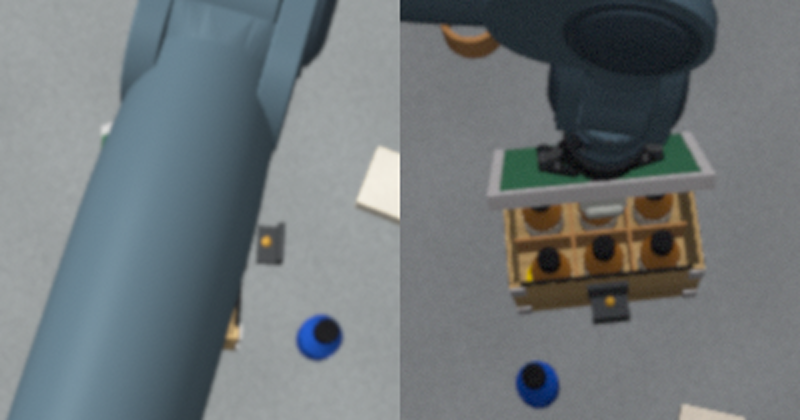

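```bash
python3 -m pendant '{"travel":[[0.01,-0.075,-0.055],[0,-0.07,-0.06],[0,-0.065,-0.06],[0,-0.055,-0.06]],"roll":[0,0,0,0],"grip":[-1,-1,-1,-1]}'
```

```text
t: 13.0
tool_pos: [0.5382, -0.0727, 0.259]
orientation: [[-0.031, 0.999, -0.043], [0.192, -0.036, -0.981], [-0.981, -0.039, -0.191]]
wrist_force: [-4.2, 8.7, 7.7]
width: -0.0002
```

```bash
python3 -m pendant '{"travel":[[0.01,-0.036,-0.045],[0,-0.034,-0.047],[0,-0.03,-0.048],[0,-0.027,-0.048]],"roll":[0,0,0,0],"grip":[-1,-1,-1,-1]}'
cat > lid.py <<'E'
from h import *
s=manip.get_state();R=s['orientation'];c=s['tool_pos']+.025*R[:,0]
c=max([c+.011*R[:,2],c-.011*R[:,2]],key=lambda p:-(p@ey))
y=-(c-H)@ey;z=c[2]-H[2];r=np.sqrt(y*y+z*z-.016**2);th=np.arctan2(z,y)-np.arctan2(.016,r)
f=s['wrist_force'];print('th',th.round(4),'r',r.round(4),'Fn',(f@(np.sin(th)*ey+np.cos(th)*ez)).round(1),'F',np.linalg.norm(f).round(1))
E
python3 lid.py
```

```text
t: 13.33
tool_pos: [0.5374, -0.0884, 0.2388]
orientation: [[-0.025, 0.999, -0.042], [0.209, -0.036, -0.977], [-0.978, -0.033, -0.208]]
wrist_force: [-3.7, 6.3, 9.2]
width: 0.0001
th 0.4609 r 0.1556 Fn 10.9 F 11.7
```

```bash
python3 -m pendant '{"travel":[[0.01,-0.016,-0.036],[0,-0.014,-0.036],[0,-0.013,-0.036],[0,-0.012,-0.036],[0,-0.011,-0.036]],"roll":[0,0,0,0,0],"grip":[-1,-1,-1,-1,-1]}';python3 lid.py
```

```text
t: 13.75
tool_pos: [0.5371, -0.0976, 0.2227]
orientation: [[-0.016, 0.999, -0.042], [0.221, -0.037, -0.975], [-0.975, -0.025, -0.22]]
wrist_force: [-3.8, 4.4, 8.4]
width: 0.0
th 0.3432 r 0.1556 Fn 9.3 F 10.2
```

```bash
python3 -m pendant '{"travel":[[0.01,-0.01,-0.036],[0,-0.009,-0.036],[0,-0.008,-0.036],[0,-0.007,-0.036],[0,-0.006,-0.036],[0,-0.005,-0.036],[0,-0.004,-0.036]],"roll":[0,0,0,0,0,0,0],"grip":[-1,-1,-1,-1,-1,-1,-1]}';python3 lid.py
```

```text
t: 14.33
tool_pos: [0.5367, -0.1064, 0.2011]
orientation: [[-0.002, 0.999, -0.042], [0.23, -0.041, -0.972], [-0.973, -0.011, -0.229]]
wrist_force: [-4.2, 2.9, 8.9]
width: -0.0001
th 0.194 r 0.1557 Fn 9.2 F 10.2
```

```bash
python3 -m pendant '{"travel":[[0.01,-0.003,-0.034],[0,-0.003,-0.034],[0,-0.002,-0.034],[0,-0.002,-0.034],[0,-0.001,-0.034]],"roll":[0,0,0,0,0],"grip":[-1,-1,-1,-1,-1]}';python3 lid.py
```

```text
t: 14.75
tool_pos: [0.537, -0.1103, 0.1867]
orientation: [[0.008, 0.999, -0.043], [0.233, -0.044, -0.971], [-0.972, -0.003, -0.233]]
wrist_force: [-4.6, 2.0, 9.3]
width: -0.0
th 0.0991 r 0.1557 Fn 9.5 F 10.6
```

```bash
python3 -m pendant '{"travel":[[0.005,0,-0.03],[0,0,-0.03],[0,0,-0.03]],"roll":[0,0,0],"grip":[-1,-1,-1]}';python3 lid.py; python3 -m pendant '{"travel":[[0,0,-0.028],[0,0,-0.028]],"roll":[0,0],"grip":[-1,-1]}';python3 lid.py
```

```text
t: 15.0
tool_pos: [0.5368, -0.1117, 0.1796]
orientation: [[0.013, 0.999, -0.044], [0.235, -0.045, -0.971], [-0.972, 0.002, -0.235]]
wrist_force: [-4.3, 2.0, 8.1]
width: -0.0002
th 0.0531 r 0.1559 Fn 8.1 F 9.3
t: 15.17
tool_pos: [0.5367, -0.1121, 0.1772]
orientation: [[0.018, 0.999, -0.044], [0.238, -0.047, -0.97], [-0.971, 0.007, -0.239]]
wrist_force: [-7.8, 3.0, 20.5]
width: 0.0004
th 0.0375 r 0.1558 Fn 20.6 F 22.2
```

```bash
python3 -m pendant '{"travel":[[0.01,0,-0.028]],"roll":[0],"grip":[-1]}';python3 lid.py; python3 -m pendant '{"travel":[[0.01,0,-0.028]],"roll":[0],"grip":[-1]}';python3 lid.py
```

```text
t: 15.25
tool_pos: [0.5369, -0.1122, 0.1765]
orientation: [[0.018, 0.999, -0.045], [0.239, -0.048, -0.97], [-0.971, 0.007, -0.24]]
wrist_force: [-12.7, 2.7, 20.7]
width: -0.0002
th 0.0328 r 0.1558 Fn 20.7 F 24.4
t: 15.33
tool_pos: [0.5368, -0.1124, 0.1757]
orientation: [[0.018, 0.999, -0.046], [0.24, -0.049, -0.97], [-0.971, 0.007, -0.241]]
wrist_force: [-10.7, 2.2, 18.8]
width: -0.0001
th 0.0277 r 0.1558 Fn 18.9 F 21.8
```

```bash
python3 -m pendant '{"travel":[[-0.01,0,-0.028]],"roll":[0],"grip":[-1]}';python3 lid.py; python3 -m pendant '{"travel":[[-0.005,0,-0.028]],"roll":[0],"grip":[-1]}';python3 lid.py
```

```text
t: 15.42
tool_pos: [0.5363, -0.1126, 0.1753]
orientation: [[0.023, 0.999, -0.045], [0.242, -0.049, -0.969], [-0.97, 0.012, -0.242]]
wrist_force: [0.6, 4.7, 13.6]
width: -0.0001
th 0.0251 r 0.1559 Fn 13.7 F 14.4
t: 15.5
tool_pos: [0.5364, -0.1126, 0.175]
orientation: [[0.028, 0.999, -0.044], [0.243, -0.05, -0.969], [-0.97, 0.017, -0.244]]
wrist_force: [-4.7, 4.9, 17.2]
width: 0.0002
th 0.0232 r 0.1559 Fn 17.3 F 18.5
```

```bash
python3 -m pendant '{"travel":[[0,0,-0.03],[0,0,-0.03]],"roll":[0,0],"grip":[-1,-1]}';python3 lid.py; python3 -m pendant '{"travel":[[0,0,-0.03],[0,0,-0.03]],"roll":[0,0],"grip":[-1,-1]}';python3 lid.py
```

```text
t: 15.67
tool_pos: [0.5363, -0.1128, 0.1738]
orientation: [[0.035, 0.998, -0.044], [0.246, -0.051, -0.968], [-0.969, 0.023, -0.247]]
wrist_force: [-6.9, 3.2, 18.9]
width: -0.0003
th 0.0153 r 0.1558 Fn 19.0 F 20.4
t: 15.83
tool_pos: [0.5361, -0.1129, 0.173]
orientation: [[0.042, 0.998, -0.044], [0.249, -0.053, -0.967], [-0.968, 0.029, -0.25]]
wrist_force: [-8.0, 3.0, 21.1]
width: -0.0005
th 0.0099 r 0.1558 Fn 21.2 F 22.8
```

```bash
python3 -m pendant '{"travel":[[-0.003,0,-0.032],[-0.003,0,-0.032]],"roll":[0,0],"grip":[-1,-1]}';python3 lid.py; python3 -m pendant '{"travel":[[-0.003,0,-0.033],[-0.003,0,-0.033]],"roll":[0,0],"grip":[-1,-1]}';python3 lid.py
```

```text
t: 16.0
tool_pos: [0.5358, -0.1132, 0.1723]
orientation: [[0.05, 0.998, -0.043], [0.251, -0.054, -0.966], [-0.967, 0.038, -0.254]]
wrist_force: [-6.8, 3.8, 22.0]
width: -0.0001
th 0.0056 r 0.1558 Fn 22.1 F 23.4
t: 16.17
tool_pos: [0.5356, -0.1133, 0.1717]
orientation: [[0.059, 0.997, -0.042], [0.254, -0.056, -0.966], [-0.965, 0.047, -0.257]]
wrist_force: [-9.2, 3.9, 23.0]
width: 0.0002
th 0.0016 r 0.1558 Fn 23.0 F 25.1
```

```bash
python3 -m pendant '{"travel":[[-0.004,0,-0.034],[-0.004,0,-0.034]],"roll":[0,0],"grip":[-1,-1]}';python3 lid.py; python3 -m pendant '{"travel":[[-0.004,0,-0.035],[-0.004,0,-0.035]],"roll":[0,0],"grip":[-1,-1]}';python3 lid.py
```

```text
t: 16.33
tool_pos: [0.5354, -0.1135, 0.1712]
orientation: [[0.069, 0.997, -0.041], [0.257, -0.057, -0.965], [-0.964, 0.057, -0.26]]
wrist_force: [-7.8, 3.7, 23.2]
width: -0.0001
th -0.0014 r 0.1559 Fn 23.2 F 24.8
t: 16.5
tool_pos: [0.5351, -0.1136, 0.1707]
orientation: [[0.08, 0.996, -0.039], [0.26, -0.059, -0.964], [-0.962, 0.066, -0.264]]
wrist_force: [-9.5, 3.4, 25.1]
width: 0.0001
th -0.0048 r 0.1558 Fn 25.0 F 27.0
```

```bash
python3 -m pendant '{"travel":[[-0.005,0,-0.035],[-0.005,0,-0.035],[-0.005,0,-0.035]],"roll":[0,0,0],"grip":[-1,-1,-1]}';python3 lid.py
```

```text
t: 16.75
tool_pos: [0.5347, -0.1138, 0.1704]
orientation: [[0.096, 0.995, -0.037], [0.265, -0.061, -0.962], [-0.96, 0.083, -0.269]]
wrist_force: [-9.6, 3.9, 26.6]
width: -0.0001
th -0.0066 r 0.1559 Fn 26.6 F 28.6
```

The tool has stopped descending. The remaining 0.3 mm is explained by tilt, and the force has climbed to 26.6 N, which fits the hard stop. Now I'll retract and look.

```bash
python3 -m pendant '{"travel":[[0,0,0.02],[0,0,0.05],[0,0,0.1],[0,0,0.2],[0,0,0.2],[0,0.2,0.2],[-0.1,0.25,0.1],[-0.1,0.25,0],[-0.1,0.25,0],[-0.1,0.25,0],[-0.1,0.25,0],[-0.1,0.25,0],[-0.1,0.25,0],[-0.1,0.25,0],[0,0,0],[0,0,0]],"roll":[0,0,0,0,0,0,0,0,0,0,0,0,0,0,0,0],"grip":[-1,-1,-1,-1,-1,-1,-1,-1,-1,-1,-1,-1,-1,-1,-1,-1]}'
python3 - <<'E'
from h import *
t=manip.camera('top')[:,:,::-1];s=manip.camera('side')[:,:,::-1]
for n,im in(('top',t),('side',s)):
    for th in(0,.03): print(n,th,[proj(cam(n),lidp(th,.172,x,o)).round(1)[0] for x in(-.12,.12) for o in(.016,0)])
cv2.imwrite('pics/top_l2.png',t);cv2.imwrite('pics/side_l2.png',s)
cv2.imwrite('pics/l2.png',cv2.resize(np.hstack([t[100:290,200:350],s[110:300,190:340]]),(800,507),interpolation=cv2.INTER_CUBIC))
E
```

```text
t: 18.08
tool_pos: [0.415, 0.213, 0.326]
orientation: [[0.135, 0.99, -0.038], [0.253, -0.072, -0.965], [-0.958, 0.121, -0.26]]
wrist_force: [-0.2, 0.0, -0.2]
width: -0.0002
top 0 [array([305.2, 260.8]), array([304.8, 261.6]), array([310.9, 157. ]), array([310.4, 159.1])]
top 0.03 [array([305.1, 260.6]), array([304.9, 261.4]), array([310.8, 156.3]), array([310.5, 158.4])]
side 0 [array([221.8, 238.2]), array([222.5, 239.9]), array([325.1, 227.6]), array([324.3, 229.4])]
side 0.03 [array([221.5, 237.4]), array([222.3, 239.3]), array([325.3, 226.8]), array([324.6, 228.8])]
```

View pics/l2.png

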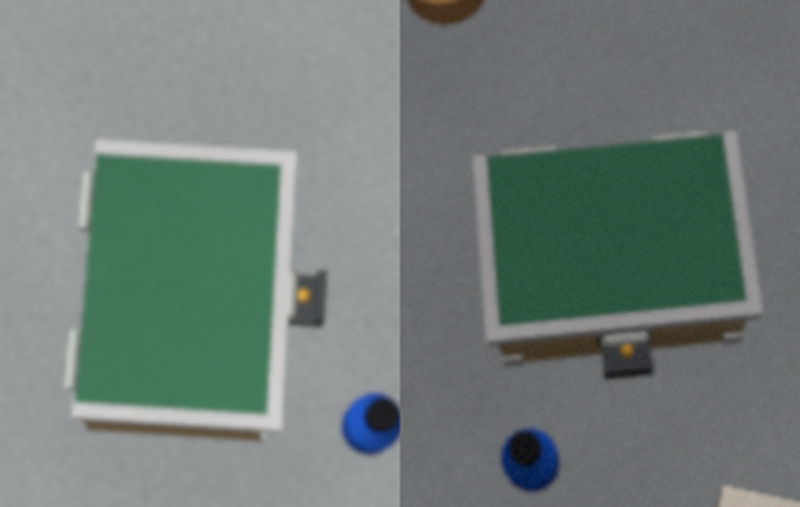

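The lid looks shut in both views: in the crop its free edge lies on the catch, at about (285,290) in the left panel. 1.5 mm at the edge is below pixel resolution, so I'll probe by touch: a light contact first, then a firm press to see whether it moves.

```bash
python3 -m pendant '{"travel":[[0.11,-0.25,0],[0.11,-0.25,0],[0.11,-0.25,0],[0.11,-0.25,0],[0.11,-0.25,0],[0.11,-0.25,0],[0.11,-0.25,0],[0.04,-0.25,0],[0.02,-0.12,-0.15],[0,0,-0.2],[0,0,-0.2],[0,0,-0.1],[0,0,0],[0,0,0]],"roll":[0,0,0,0,0,0,0,0,0,0,0,0,0,0],"grip":[-1,-1,-1,-1,-1,-1,-1,-1,-1,-1,-1,-1,-1,-1]}'; python3 lid.py
```

```text
t: 19.35
tool_pos: [0.5402, -0.146, 0.2244]
orientation: [[0.153, 0.985, -0.082], [0.24, -0.117, -0.964], [-0.959, 0.128, -0.254]]
wrist_force: [0.8, 0.5, 0.5]
width: 0.0001
th 0.2715 r 0.2001 Fn 0.6 F 1.0
```

```bash
python3 -m pendant '{"travel":[[-0.02,0.19,0],[0,0,-0.12],[0,0,-0.1],[0,0,0],[0,0,0]],"roll":[0,0,0,0,0],"grip":[-1,-1,-1,-1,-1]}'; python3 lid.py
```

```text
t: 19.77
tool_pos: [0.5399, -0.1243, 0.1972]
orientation: [[0.163, 0.983, -0.089], [0.234, -0.126, -0.964], [-0.958, 0.136, -0.251]]
wrist_force: [0.4, -0.4, 0.8]
width: 0.0001
th 0.1535 r 0.1714 Fn 0.7 F 0.9
```

```bash
python3 -m pendant '{"travel":[[-0.01,0.09,-0.05],[0,0,-0.05],[0,0,0],[0,0,0]],"roll":[0,0,0,0],"grip":[-1,-1,-1,-1]}'; python3 lid.py; for i in 1 ; do python3 -m pendant '{"travel":[[0,0,-0.02],[0,0,-0.015]],"roll":[0,0],"grip":[-1,-1]}'; done; python3 lid.py
```

```text
t: 20.1
tool_pos: [0.5416, -0.1146, 0.1876]
orientation: [[0.171, 0.981, -0.089], [0.23, -0.128, -0.965], [-0.958, 0.145, -0.247]]
wrist_force: [-0.6, 0.3, 0.6]
width: 0.0002
th 0.1037 r 0.1598 Fn 0.6 F 0.9
t: 20.27
tool_pos: [0.5429, -0.1161, 0.184]
orientation: [[0.174, 0.981, -0.089], [0.228, -0.128, -0.965], [-0.958, 0.148, -0.246]]
wrist_force: [1.1, -0.2, -0.5]
width: 0.0
th 0.0802 r 0.1606 Fn -0.5 F 1.2
```

```bash
python3 -m pendant '{"travel":[[-0.01,0.02,-0.03],[-0.01,0.02,-0.03],[0,0,-0.02]],"roll":[0,0,0],"grip":[-1,-1,-1]}'; python3 lid.py;  python3 -m pendant '{"travel":[[0,0,-0.015]],"roll":[0],"grip":[-1]}'; python3 lid.py; python3 -m pendant '{"travel":[[0,0,-0.015]],"roll":[0],"grip":[-1]}'; python3 lid.py
```

```text
t: 20.52
tool_pos: [0.5405, -0.1108, 0.1718]
orientation: [[0.176, 0.98, -0.09], [0.227, -0.129, -0.965], [-0.958, 0.149, -0.245]]
wrist_force: [-0.3, 0.6, -0.2]
width: 0.0003
th 0.0044 r 0.1537 Fn -0.2 F 0.7
t: 20.6
tool_pos: [0.5407, -0.1107, 0.1704]
orientation: [[0.177, 0.98, -0.089], [0.227, -0.129, -0.965], [-0.958, 0.151, -0.245]]
wrist_force: [-9.3, -2.3, 26.7]
width: -0.0001
th -0.0049 r 0.1535 Fn 26.8 F 28.4
t: 20.68
tool_pos: [0.5408, -0.1108, 0.1704]
orientation: [[0.179, 0.98, -0.089], [0.227, -0.129, -0.965], [-0.957, 0.152, -0.245]]
wrist_force: [-12.6, -1.1, 27.4]
width: -0.0001
th -0.0049 r 0.1535 Fn 27.4 F 30.2
```

The contact is rigid. A 2 mm step took the force straight to 27 N with no further motion, at the same height as before, so the lid is on its hard stop. I'll back off and hand in.

```bash
python3 -m pendant '{"travel":[[0,0,0.03],[0,0,0.1],[0,0,0.2],[0,0,0.25],[0,0,0.25],[0,0,0.25],[0,0,0],[0,0,0],[0,0,0]],"roll":[0,0,0,0,0,0,0,0,0],"grip":[-1,-1,-1,-1,-1,-1,-1,-1,-1]}'
python3 - <<'E'
from h import *
s=manip.get_state();print(s['tool_pos'],s['wrist_force'],abs(s['dq']).max())
a=cv2.imread('pics/side_l2.png').astype(int);b=manip.camera('side')[:,:,::-1].astype(int)
d=abs(a-b)[225:260,215:335];print('lid free-edge diff',d.mean(),d.max())
print(manip.close_job())
E
```

```text
t: 21.43
tool_pos: [0.5366, -0.1085, 0.3372]
orientation: [[0.174, 0.981, -0.09], [0.228, -0.129, -0.965], [-0.958, 0.148, -0.246]]
wrist_force: [-0.1, -0.7, -0.5]
width: 0.0002
[ 0.53659737 -0.10849146  0.33722928] [-0.11857667 -0.7160175  -0.51003076] 0.015864731662525493
lid free-edge diff 11.68388888888889 22
the job is handed in; nothing more can be done
None
```

The loose amber bottle is in the cell with the yellow pad, and the lid is shut on its stop. The job was handed in at about 21 s of the 72 s allowed; the hand-in reports no verdict.

- **Bottle:** I gripped it by the cap, lowered it until the wrist force showed the floor taking its weight, let go and lifted clear. The wrist picture afterwards showed it upright, with its cap within about 2 mm of where it should be over the pad's centre. The lid was then at about 1.5 rad.
- **Lid closing:** I pushed it down with shut fingers about 15 mm in from the free edge. It averaged about 0.3 rad/s or less below 0.4 rad.
- **Push force:** The highest force I read was 30 N in total, 27 N square to the lid. I only got readings between moves, so short peaks in between were not seen.
- **Lid shut:** After backing off, I touched the lid again. It met the fingers at the same height and the force jumped straight to 27 N with no movement, so it was on its hard stop and had stayed there. My angle estimate at that point was about -0.005 rad, which is 0 within the 2 mm calibration.

**Weak or unresolved checks:**
- The last before/after picture comparison of the lid edge was inconclusive. It differed by about 12 grey levels throughout, probably because the arm was in view or casting a shadow.
- The cameras cannot resolve the 1.5 mm limit at the lid edge, so the closed state rests on the touch check.
- The tool tilted about 0.3 rad during the pressing, with no visible effect.
- I did not check the positions of the packed bottles or of the tape roll, cap jar and label stack at the end. I neither approached nor felt any contact with them.

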